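# Select the third light path on the microscope console

### The job

Switch the microscope to its third light path: with closed fingers, gently push the gate lever across the H to the right-hand side and then forward, fully home in the third slot (three dots), without letting it into the fourth slot. Then press the green button right down to accept, and let it come back up. Only push and press gently, never grip or lift anything, and leave the red button alone and everything else where it stands.

Things in the scene. Friction and masses are not known exactly. Their poses are not given: they have to be found in the camera images.
- console: Fixed white control console of the microscope, 180 (x) x 320 (y) x 92 mm tall, may stand turned by up to 0.35 rad. Origin: centre of its underside on the table. Its x points away from the robot (forward), y to the left, z up. An aluminium gate plate, 98 x 98 x 6 mm, lies on its deck, centred at (0, 60) mm; green and red buttons sit at its right end.
- gate_center (a point): Centre of the H gate on the top face of the gate plate, at (0, 60, 98) mm in the console frame. The H has two slots running forward/back 44 mm apart (22 mm left and right of this point), joined half-way by a cross passage 20 mm wide. One to four dark dots on the plate number the slots: 1 left forward, 2 left back, 3 right forward, 4 right back.
- slot_3 (a point): Place on the gate plate's top face where the lever's stem (10 mm thick) stands when it is fully home in the third slot: 22 mm forward and 22 mm right of the gate centre.
- grip_center (a point): Centre of the blue grip on the lever: upright, round, 28 mm diameter, 40 mm tall, tilting with the lever, 130 mm from the lever's pivot along the stem; bare stem 10 mm thick below it. The pivot lies 78 mm straight below gate_center, inside the console; at the end of a slot the grip centre is about 37 mm from the middle. The lever cannot be lifted out.
- lever_fore (a joint): Forward tilt of the lever, rad: 0 in the cross passage, +0.285 at the forward end of a slot, -0.285 at the back end (towards the robot). Friction of about 1.5 N at the grip keeps it where it is left; no springs. The lever can cross from one side to the other only within about 0.06 rad of 0.
- lever_side (a joint): Sideways tilt of the lever, rad: +0.285 in the right-hand slots (3 and 4, console -y), -0.285 in the left-hand slots (1 and 2). Same friction. It starts in the left side.
- accept_top (a point): Centre of the top of the green round button (32 mm diameter) at the right end of the console; pressed straight down, 6 mm travel, 5 N fully down, springs back.
- accept (a joint): Travel of the green button, m: 0 up, 0.006 fully down.
- cancel_top (a point): Centre of the top of the red round button, same size and action; green and red may change places. Not to be pressed.
- cancel (a joint): Travel of the red button, m.
- vial: Bystander: small amber vial with white cap, 22 mm diameter, 42 mm tall, standing on the console deck. Origin: centre of its underside.
- eyepiece: Bystander: black eyepiece, 32 mm diameter, 46 mm tall, standing on the console deck. Origin: centre of its underside.
- oil_bottle: Bystander: small amber bottle, 32 mm diameter, 75 mm tall, on the table right of the console. Origin: centre of its underside.
- slide_box: Bystander: green flat box, 100 x 85 x 30 mm, on the table right of the console. Origin: centre of its underside.
- jar: Bystander: clear jar with red cap, 56 mm diameter, 65 mm tall, on the table left of the console. Origin: centre of its underside.
- dish: Bystander: round flat covered glass dish, 90 mm diameter, 15 mm tall, on the table left of the console. Origin: centre of its underside.

How it is judged:
By the outcome, as a careful person would: the job done as asked, in the order asked, and still so for the second after the job is handed in, with the robot touching nothing.
It also fails if it takes over 67 s, if anything falls off the work surface, if the arm or the gripper's body presses on something with over 40 N, if the wrist force passes 120 N, or if a joint passes its speed limit or range.

### The arm

A 6-joint arm with a two-finger parallel gripper is mounted at the origin on the work surface. World frame = base frame: x ahead of the robot, y to its left, z up, the work surface at z = 0. Lengths are in m, angles in rad, forces in N, time in s.
With the tool pointing down it reaches from about 0.375 to 0.75 m from the base axis. Payload 9 kg.
Tool frame: the origin (TCP) lies on the mounting face of the last link; the fingertips stand 173 mm ahead of it and the grasp point (between the pads) lies 155 mm ahead of it; x points along the fingers, y is the direction in which the jaws open and shut, and the axes are right-handed (so a half turn about x gives the same grasp; the last joint's range is limited). The gripper opens to 85 mm and grips with 20 to 120 N. Pads are 22 mm wide; open, the fingers measure 114 mm over their backs; the gripper's body (76 mm by 85 mm) begins 54 mm behind the grasp point. The pads swing forward as they close: fully open they stand 13 mm farther back than shut.
Start: joints at [-1.431, 0.104, 0.097, 1.564, 0, 1.353], TCP at [0.21, -0.562, 0.405] pointing down, gripper open.
Joint ranges: [-2.99, 2.99], [-0.84, 1.86], [-1.1, 1.16], [-1.84, 2.11], [-1.51, 1.56], [-3.14, 3.14]. Speed limits (rad/s): [2.22, 2.22, 2.57, 3.14, 3.14, 3.14].

### API

Orientations are given as a 3x3 rotation matrix whose columns are the frame's x, y, z axes.
In Python, from station import readout, viewer, ticket, finder gives the robot as it stands.
- The arm moves only by the tool move_arm, never from a script. Its argument "plan" is a list of rows, each an object of numbers: "hand": the closure, from 0 (fully open) to 1 (shut); "tx", "ty", "tz": the shift along the tool's x, y, z in m; "twist": the turn about the tool's x in rad. A call has exactly 8 rows; each row is the pose to reach, as a shift and turn from the pose commanded when the call began, along the tool's axes at that moment; what a row does not reach only later rows make up. A row lasts 1/12 s, in which the tool goes at most 41.7 mm and 7.16 degrees, less where a joint would pass 70% of its speed; a pose out of reach is approached as far as the arm can. A call with a gripper value outside its range is refused whole. The fingers move at their own pace and stop on an object; "newtons" is the grip in N (left out, the last holds). Time passes only in rows, so rows that repeat a pose let the fingers close, or fill a call up. It gives the time, the measured TCP pose, the force and the opening at its end, in the units of the state.
- readout.get_obs(): the state, without advancing time (a new reading comes with each control period).
- viewer.snapshot(name): name is "side" or "top"; returns the picture (480x640x3 uint8, red, green, blue); there is no depth.
- viewer.camera_info(name): a dict with "vertical_fov" (degrees; the focal length in pixels is half the picture's height over the tangent of half this angle, whatever the lens; pixels are square), "cx", "cy" (the principal point, pixels), "rvec" (rotation vector, rad) and "tvec" (3), from world to camera coordinates, as OpenCV has them. Camera axes: x right, y down, z forward; pixel columns grow to the right and rows downward; lengths in m; the calibration is good to about 2 mm. A picture is of the moment at which its call begins. camera_info takes no time and is no camera call.
- ticket.finish_job(): hands the job in, once; it reports no verdict.
Trained networks look in the newest picture that a camera, given by its name, has taken for a name from the list of things; names that differ only in an ending like _2 or _b are one class to them, and where a whole thing is asked for, a point or a joint stands for the part that bears it (a point fixed in the world has none). Each returns a list of dicts, best first, with "confidence" (0 to 1); they miss things now and then, are a little off and sometimes report something else, mostly with a low value. They report only what shows in the picture. A call takes as long as a camera call.
- finder.spot_in(camera, label): "at" ([x, y, z] in m, in the coordinates of the camera as it stood for that picture, good to about 4 mm: the middle of the surface that is visible of it).
- finder.regions_of(camera, label): "pixels" (480x640 bool, what is visible of it).
- finder.landmark_of(camera, label): "at" ([x, y, z] in m, in the coordinates of the camera as it stood for that picture, good to about 4 mm: a listed point, or the origin of a listed thing).
The state is a dict: "t": time; "qpos": joint angles; "joint_vel": joint speeds; "tau": joint torques, N m; "eef_pos": TCP position; "orientation": TCP orientation; "wrist_force": force on the tool from outside, world axes, zero at the start; "ft_torque": the same for the moment, N m; "finger_gap": opening from 0.0 (shut) to 1.0 (fully open).
Only numpy, scipy, OpenCV 4.12 (cv2) and the standard library are available. Lean on these libraries where they do the work, as an engineer would, in place of code of your own. Each camera call takes 0.05 s, during which the arm holds its last target.

## Working session

There is one attempt and no reset: what is moved stays moved. The work goes in short steps, Python scripts to look and compute and a tool call to move; the robot and the scene stay as the last step left them, time stands still between calls to the robot, and variables do not carry over. Pictures are saved under pics/ and viewed, and the job is handed in when it is done.

Besides the shell and the picture viewer there is one more tool, called after "Call:" as name(argument=value, ...), one argument or row to a line, values as JSON. move_arm: Moves the arm, as the interface text tells. Its arguments: {"type":"object","properties":{"plan":{"type":"array","items":{"type":"object","properties":{"hand":{"type":"number"},"tx":{"type":"number"},"ty":{"type":"number"},"tz":{"type":"number"},"twist":{"type":"number"}}}},"newtons":{"type":"number"}},"required":["plan"]}

```bash
mkdir -p pics; ls; cat > h.py <<'E'
import numpy as np, cv2
from station import readout, viewer, ticket, finder
def cam(n):
    c=viewer.camera_info(n); R=cv2.Rodrigues(np.array(c['rvec'],float))[0]; return c,R,np.array(c['tvec'],float).ravel()
def w(n,p):
    c,R,t=cam(n); return R.T@(np.array(p)-t)
def proj(n,P):
    c,R,t=cam(n); f=240/np.tan(np.radians(c['vertical_fov'])/2); p=R@np.array(P)+t
    return np.array([c['cx']+f*p[0]/p[2],c['cy']+f*p[1]/p[2]])
def snap(n,name):
    im=viewer.snapshot(n); cv2.imwrite('pics/'+name+'.png',im[:,:,::-1]); return im
E
python3 - <<'E'
from h import *
for n in ('side','top'):
    snap(n,n+'1'); print(viewer.camera_info(n))
    for l in ['console','gate_center','slot_3','grip_center','accept_top','cancel_top','vial','eyepiece']:
        print(n,l,[(np.round(w(n,d['at']),4),round(d['confidence'],2)) for d in finder.landmark_of(n,l)[:2]])
o=readout.get_obs(); print(o)
E
```

```text
pics
{'vertical_fov': 55.8082413574778, 'cx': 313.41970086370543, 'cy': 245.25652390853168, 'rvec': array([ 2.19806883, -0.46230824,  0.2144038 ]), 'tvec': array([-0.52611082,  0.24825579,  0.64086951])}
side console [(array([ 5.401e-01,  9.700e-03, -5.000e-04]), 0.7), (array([0.5792, 0.1013, 0.1441]), 0.52)]
side gate_center [(array([0.5543, 0.0631, 0.1018]), 0.59)]
side slot_3 [(array([0.5726, 0.045 , 0.0968]), 0.97), (array([0.5403, 0.0129, 0.0017]), 0.17)]
side grip_center [(array([0.5791, 0.1038, 0.1435]), 0.84), (array([ 0.4312, -0.1936, -0.004 ]), 0.39)]
side accept_top [(array([ 0.5523, -0.1091,  0.1154]), 0.85)]
side cancel_top [(array([ 0.4672, -0.0895,  0.112 ]), 0.62), (array([0.5725, 0.0429, 0.097 ]), 0.39)]
side vial [(array([ 0.5965, -0.0482,  0.0945]), 0.86)]
side eyepiece [(array([ 0.4728, -0.0165,  0.0896]), 0.62)]
{'vertical_fov': 49.41716059157164, 'cx': 315.52769150413724, 'cy': 237.92973868229393, 'rvec': array([ 2.21354907, -2.14716277,  0.13913843]), 'tvec': array([0.00437259, 0.60953404, 0.95925608])}
top console [(array([ 0.5385,  0.0089, -0.0021]), 0.69)]
t
[... 531 characters left out ...]
0,
        8.17092650e-06,  1.35306963e+00]), 'joint_vel': array([-0.00012549,  0.00069032, -0.00044655,  0.00246032, -0.0003259 ,
       -0.00104875]), 'tau': array([-2.80673790e-03, -5.56743801e+01,  5.03778291e+01,  2.45964984e-04,
       -2.21102764e-04, -6.87890321e-06]), 'eef_pos': array([ 0.21013964, -0.56201138,  0.40474655]), 'orientation': array([[ 2.26226577e-05,  3.50238088e-01, -9.36660708e-01],
       [-1.01904936e-04, -9.36660702e-01, -3.50238088e-01],
       [-9.99999995e-01,  1.03373666e-04,  1.45012356e-05]]), 'wrist_force': array([-5.03184122e-04,  5.73892241e-01,  4.35785034e-01]), 'ft_torque': array([0.01448401, 0.02497965, 0.02006388]), 'finger_gap': 0.9989930362515929}
```

View pics/side1.png

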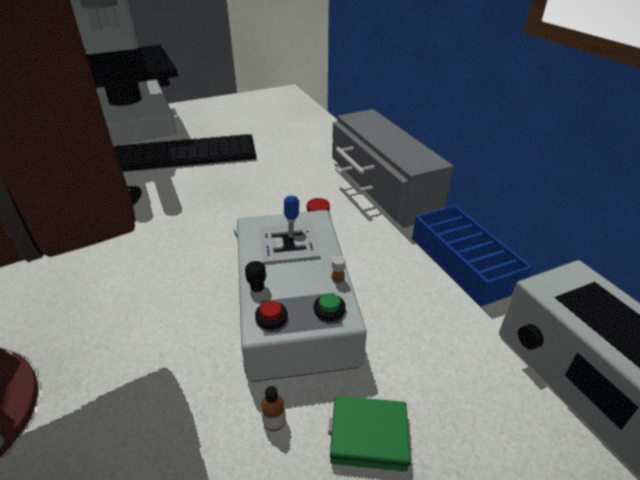

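View pics/top1.png

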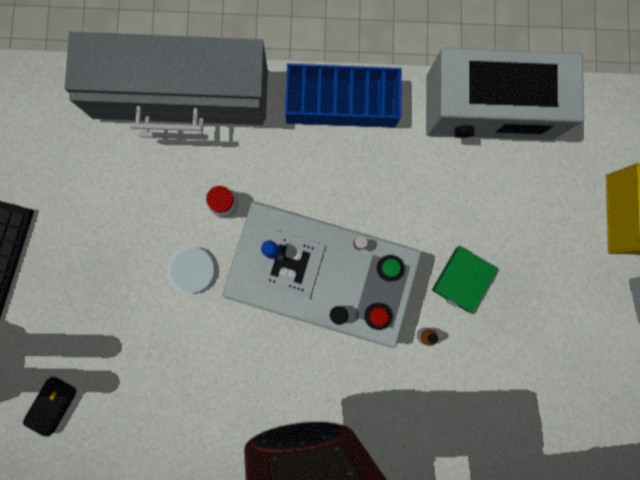

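The console is turned about -0.24 rad, and the lever stands in the left slot, part-way forward (blue grip at top px 270,249). Green is the forward button (390,267) and red the back one (378,316). Next I fit the console pose.

```bash
cat >> h.py <<'E'
def yawR(a): return np.array([[np.cos(a),-np.sin(a)],[np.sin(a),np.cos(a)]])
E
python3 - <<'E'
from h import *
from scipy.optimize import least_squares
im=cv2.imread('pics/top1.png'); cv2.imwrite('pics/top1z.png',cv2.resize(im[195:355,215:445],None,fx=3.4,fy=3.4,interpolation=2))
im=cv2.imread('pics/side1.png'); cv2.imwrite('pics/side1z.png',cv2.resize(im[185:335,225:375],None,fx=4,fy=4,interpolation=2))
M={(0,0):[(.5401,.0097),(.5385,.0089)],(0,.06):[(.5543,.0631),(.5534,.0665)],(.022,.038):[(.5726,.045),(.5697,.0393)]}
btn=[(.5523,-.1091),(.5526,-.1047)],[(.4672,-.0895),(.4704,-.0852)]
def f(p):
    R=yawR(p[0]);r=[]
    for k,v in M.items():
        for m in v: r+=list(R@k+p[1:3]-m)
    for s,b in zip((1,-1),btn):
        for m in b: r+=list(R@[p[4]+s*p[5],p[3]]+p[1:3]-m)
    return r
s=least_squares(f,[-.25,.54,.01,-.12,0,.04]);p=s.x;print(p.round(4),np.round(s.fun*1000,1))
R=yawR(p[0]); g=R@[0,.06]+p[1:3]; print('gate',g)
for m in [(.5791,.1038),(.5785,.102)]: print('grip off',R.T@(np.array(m)-g))
for n in('side','top'):
    reg=finder.regions_of(n,'console')[0]['pixels']; 
    if n=='top':
        c=cv2.findContours(reg.astype('uint8'),0,2)[0]; c=max(c,key=cv2.contourArea); print(cv2.minAreaRect(c))
    for k in [(.09,.16),(.09,-.16),(-.09,.16),(-.09,-.16)]:
        print(n,k,proj(n,[*(R@k+p[1:3]),.092]).round(1))
E
```

```text
[-0.2318  0.5401  0.0086 -0.1097 -0.0044  0.043 ] [ 0.  -1.1  1.6 -0.3 -0.4  3.9  0.5  0.5 -2.3 -4.4  0.6  1.3  0.1  2.1
 -0.2 -2.3  1.6  2.2 -1.6 -2.1]
gate [0.55390819 0.06703696]
grip off [0.0160733  0.04156679]
grip off [0.01590283 0.03967709]
side (0.09, 0.16) [326.1 208.3]
side (0.09, -0.16) [370.9 330.5]
side (-0.09, 0.16) [234.1 218.1]
side (-0.09, -0.16) [244.  349.1]
((322.5252380371094, 273.4148864746094), (180.99978637695312, 101.63259887695312), 16.50436019897461)
top (0.09, 0.16) [249.8 201.5]
top (0.09, -0.16) [422.7 247.9]
top (-0.09, 0.16) [222.  299.5]
top (-0.09, -0.16) [398.5 346.9]
```

View pics/top1z.png

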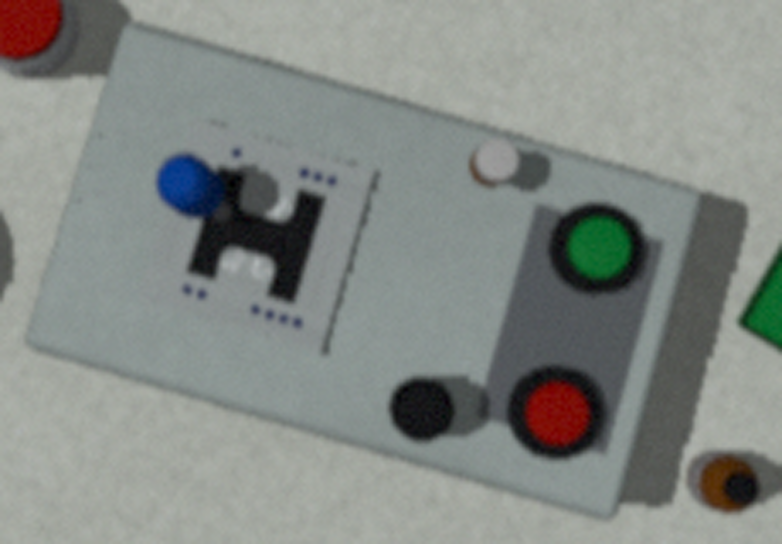

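View pics/side1z.png

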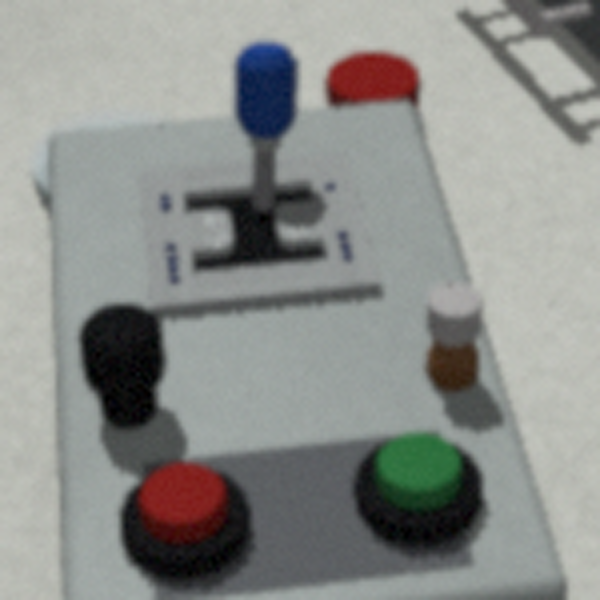

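Call:
move_arm(
  plan=[
    {"hand":1,"ty":-0.03,"tz":-0.039,"twist":-0.12},
    {"hand":1,"ty":-0.055,"tz":-0.072,"twist":-0.24},
    {"hand":1,"ty":-0.08,"tz":-0.105,"twist":-0.36},
    {"hand":1,"ty":-0.105,"tz":-0.138,"twist":-0.48},
    {"hand":1,"ty":-0.13,"tz":-0.171,"twist":-0.6},
    {"hand":1,"ty":-0.155,"tz":-0.204,"twist":-0.72},
    {"hand":1,"ty":-0.18,"tz":-0.237,"twist":-0.84},
    {"hand":1,"ty":-0.205,"tz":-0.27,"twist":-0.963},
  ],
  newtons=20,
)

```text
invalid input
```

```bash
cat >> h.py <<'E'
YAW=-0.25; G=np.array([.554,.0665])
def go(fore,left,tipz,yaw=YAW,base=G):
    o=readout.get_obs(); R=o['orientation']; p=o['eef_pos']
    F=yawR(yaw)
    tgt=np.array([*(base+F@[fore,left]),tipz+.173])
    d=R.T@(tgt-p); ang=np.arctan2(R[1,1],R[0,1]); tw=-(yaw-ang)
    cur=F.T@(p[:2]-base)
    print('t',round(o['t'],2),'cur fore/left',cur.round(4),'tipz',round(p[2]-.173,4),'d',d.round(4),'twist',round(tw,4),'q',o['qpos'].round(2),'F',F.T@o['wrist_force'][:2],o['wrist_force'][2].round(2),'gap',round(o['finger_gap'],3))
E
python3 -c "
from h import *
go(.058,.0365,.133)"
```

```text
t 1.0 cur fore/left [-0.1777 -0.694 ] tipz 0.2317 d [ 0.0987 -0.4652 -0.6106] twist -0.963 q [-1.43  0.1   0.1   1.56  0.    1.35] F [ 0.47843926 -0.2879211 ] -0.33 gap 1.002
```

Call:
move_arm(
  plan=[
    {"hand":1,"tx":0,"ty":-0.03,"tz":-0.039,"twist":-0.12},
    {"hand":1,"tx":0,"ty":-0.055,"tz":-0.072,"twist":-0.24},
    {"hand":1,"tx":0,"ty":-0.08,"tz":-0.105,"twist":-0.36},
    {"hand":1,"tx":0,"ty":-0.105,"tz":-0.138,"twist":-0.48},
    {"hand":1,"tx":0,"ty":-0.13,"tz":-0.171,"twist":-0.6},
    {"hand":1,"tx":0,"ty":-0.155,"tz":-0.204,"twist":-0.72},
    {"hand":1,"tx":0,"ty":-0.18,"tz":-0.237,"twist":-0.84},
    {"hand":1,"tx":0,"ty":-0.205,"tz":-0.27,"twist":-0.963},
  ],
  newtons=20,
)

```text
t: 1.67
eef_pos: [0.3888, -0.2784, 0.4049]
orientation: [[0.001, 0.97, -0.242], [-0.001, -0.242, -0.97], [-1.0, 0.001, 0.001]]
wrist_force: [0.5, -0.4, 0.2]
finger_gap: 0.002
```

```bash
python3 -c "
from h import *
go(.058,.0365,.22)"
```

```text
t 1.67 cur fore/left [-0.0748 -0.375 ] tipz 0.2319 d [ 0.0118  0.135  -0.4108] twist 0.0055 q [-0.9  -0.27 -0.26  1.58  0.    0.92] F [ 0.58194756 -0.29484772] 0.19 gap 0.002
```

Call:
move_arm(
  plan=[
    {"hand":1,"tx":0,"ty":0.013,"tz":-0.036,"twist":0},
    {"hand":1,"tx":0,"ty":0.025,"tz":-0.073,"twist":0},
    {"hand":1,"tx":0,"ty":0.038,"tz":-0.11,"twist":0},
    {"hand":1,"tx":0,"ty":0.051,"tz":-0.147,"twist":0},
    {"hand":1,"tx":0,"ty":0.064,"tz":-0.184,"twist":0},
    {"hand":1,"tx":0,"ty":0.077,"tz":-0.221,"twist":0},
    {"hand":1,"tx":0,"ty":0.09,"tz":-0.258,"twist":0},
    {"hand":1,"tx":0,"ty":0.103,"tz":-0.295,"twist":0},
  ],
)

```text
t: 2.33
eef_pos: [0.5617, -0.0179, 0.4048]
orientation: [[0.001, 0.969, -0.247], [-0.0, -0.247, -0.969], [-1.0, 0.001, 0.0]]
wrist_force: [0.6, -1.1, 0.3]
finger_gap: -0.004
```

```bash
python3 -c "
from h import *
go(.058,.0365,.133)"
```

```text
t 2.33 cur fore/left [ 0.0284 -0.0798] tipz 0.2318 d [ 0.0988  0.0296 -0.1163] twist 0.0002 q [-0.26 -0.01 -0.02  1.56 -0.    1.56] F [ 0.82708579 -0.91496689] 0.29 gap -0.004
```

Call:
move_arm(
  plan=[
    {"hand":1,"tx":0,"ty":0.01,"tz":-0.036,"twist":0},
    {"hand":1,"tx":0,"ty":0.02,"tz":-0.073,"twist":0},
    {"hand":1,"tx":0,"ty":0.03,"tz":-0.1,"twist":0},
    {"hand":1,"tx":0,"ty":0.03,"tz":-0.114,"twist":0},
    {"hand":1,"tx":0.02,"ty":0.03,"tz":-0.114,"twist":0},
    {"hand":1,"tx":0.04,"ty":0.03,"tz":-0.114,"twist":0},
    {"hand":1,"tx":0.055,"ty":0.03,"tz":-0.114,"twist":0},
    {"hand":1,"tx":0.06,"ty":0.03,"tz":-0.114,"twist":0},
  ],
)

```text
t: 3.0
eef_pos: [0.6175, 0.083, 0.3419]
orientation: [[-0.004, 0.969, -0.247], [0.0, -0.247, -0.969], [-1.0, -0.004, 0.001]]
wrist_force: [-0.7, -0.5, -0.5]
finger_gap: -0.001
```

```bash
cat >> h.py <<'E'
def z(n,name,box,f):
    im=snap(n,name)[:,:,::-1]; a,b,c,d=box; cv2.imwrite('pics/'+name+'z.png',cv2.resize(im[c:d,a:b],None,fx=f,fy=f,interpolation=2))
E
python3 -c "
from h import *
go(.058,.0365,.133)
z('side','s2',(200,400,100,350),2.4); z('top','t2',(180,450,150,350),2.9)"
```

```text
t 3.0 cur fore/left [0.0574 0.0317] tipz 0.1689 d [ 0.0359  0.0007 -0.0048] twist -0.0 q [-0.08  0.17  0.06  1.46 -0.    1.75] F [-0.53587301 -0.60567015] -0.48 gap -0.001
```

View pics/s2z.png

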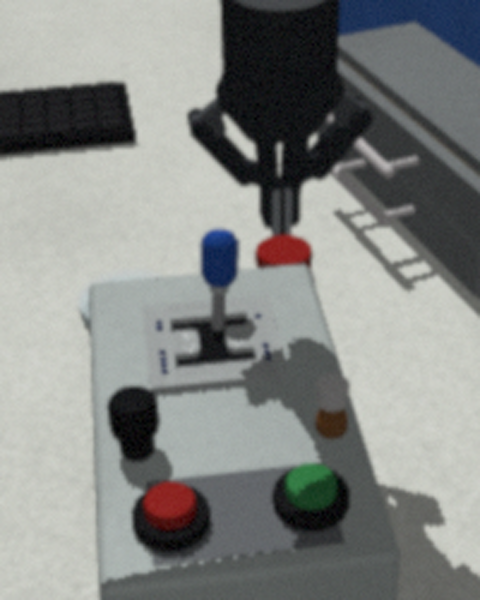

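View pics/t2z.png

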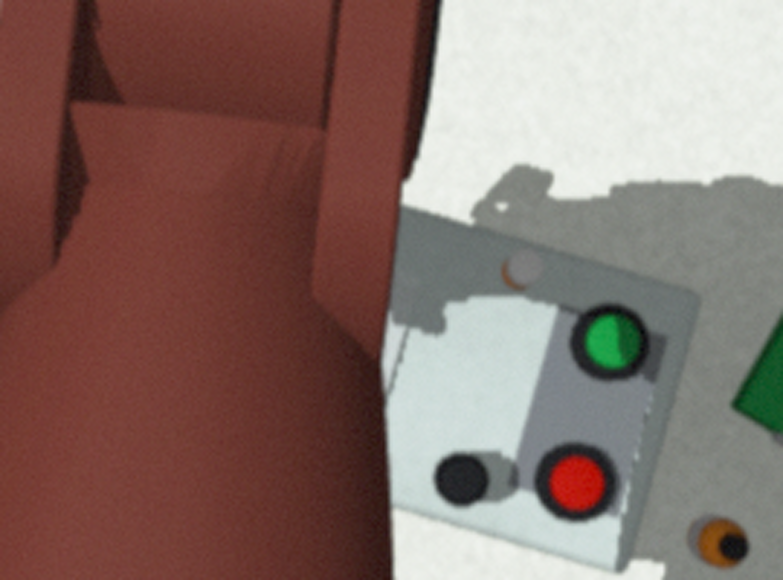

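Closed fingers hang forward of the grip (side-zoom tips at 282,210 vs grip 220,258). I'll lower them and push back gently.

Call:
move_arm(
  plan=[
    {"hand":1,"tx":0.018,"ty":0,"tz":-0.004,"twist":0},
    {"hand":1,"tx":0.034,"ty":0,"tz":-0.004,"twist":0},
    {"hand":1,"tx":0.034,"ty":-0.008,"tz":-0.004,"twist":0},
    {"hand":1,"tx":0.034,"ty":-0.013,"tz":-0.004,"twist":0},
    {"hand":1,"tx":0.034,"ty":-0.017,"tz":-0.004,"twist":0},
    {"hand":1,"tx":0.034,"ty":-0.02,"tz":-0.004,"twist":0},
    {"hand":1,"tx":0.034,"ty":-0.022,"tz":-0.004,"twist":0},
    {"hand":1,"tx":0.034,"ty":-0.024,"tz":-0.004,"twist":0},
  ],
)

```text
t: 3.77
eef_pos: [0.5962, 0.0929, 0.3121]
orientation: [[0.003, 0.969, -0.248], [-0.0, -0.248, -0.969], [-1.0, 0.003, -0.0]]
wrist_force: [2.6, 0.2, 0.0]
finger_gap: 0.0
```

```bash
cat >> h.py <<'E'
def lever(n='side'):
    for l in ('grip_center',):
        for d in finder.landmark_of(n,l)[:2]:
            P=w(n,d['at']); print(l,d['confidence'].__round__(2),'fore/left',(yawR(YAW).T@(P[:2]-G)).round(4),'z',P[2].round(3))
E
python3 -c "
from h import *
go(.03,.0365,.133)
z('side','s3',(200,400,100,350),2.4); lever()"
```

```text
t 3.77 cur fore/left [0.0344 0.036 ] tipz 0.1391 d [ 0.0061 -0.0044 -0.0005] twist -0.0001 q [-0.06  0.11 -0.06  1.39 -0.    1.76] F [2.46793391 0.85784346] 0.02 gap 0.0
grip_center 0.69 fore/left [0.0054 0.0398] z 0.144
grip_center 0.45 fore/left [-0.0596  0.187 ] z 0.002
```

View pics/s3z.png

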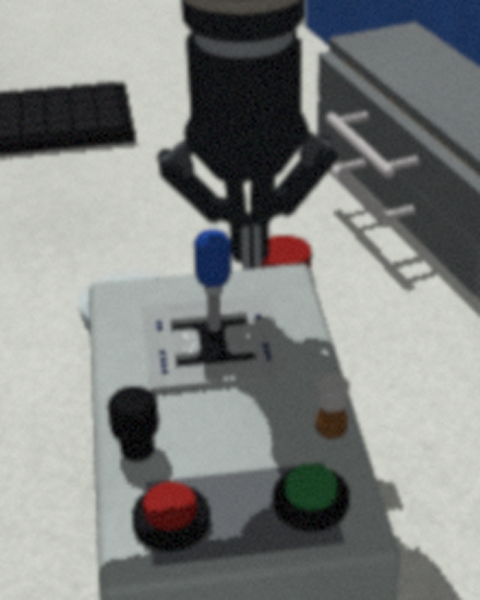

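Call:
move_arm(
  plan=[
    {"hand":1,"tx":0,"ty":-0.002,"tz":0,"twist":0},
    {"hand":1,"tx":0,"ty":-0.004,"tz":0,"twist":0},
    {"hand":1,"tx":0,"ty":-0.004,"tz":0,"twist":0},
    {"hand":1,"tx":0,"ty":-0.004,"tz":0,"twist":0},
    {"hand":1,"tx":0,"ty":0.006,"tz":0,"twist":0},
    {"hand":1,"tx":0,"ty":0.018,"tz":0,"twist":0},
    {"hand":1,"tx":0,"ty":0.022,"tz":0,"twist":0},
    {"hand":1,"tx":-0.02,"ty":0.022,"tz":0,"twist":0},
  ],
)

```text
t: 4.53
eef_pos: [0.6167, 0.0873, 0.3262]
orientation: [[-0.007, 0.969, -0.248], [0.0, -0.248, -0.969], [-1.0, -0.007, 0.001]]
wrist_force: [0.1, 0.7, -0.4]
finger_gap: 0.001
```

```bash

python3 -c "
from h import *
z('side','s4',(200,400,100,350),2.4); lever()
z('top','t4',(180,450,150,350),2.9)
go(.002,.082,.2)"
```

```text
grip_center 0.86 fore/left [0.0022 0.0411] z 0.145
t 4.68 cur fore/left [0.0564 0.0361] tipz 0.1586 d [-0.0415 -0.0543 -0.0459] twist 0.0 q [-0.07  0.17  0.04  1.44 -0.    1.75] F [-0.00157249  0.82586523] -0.35 gap -0.003
```

View pics/s4z.png

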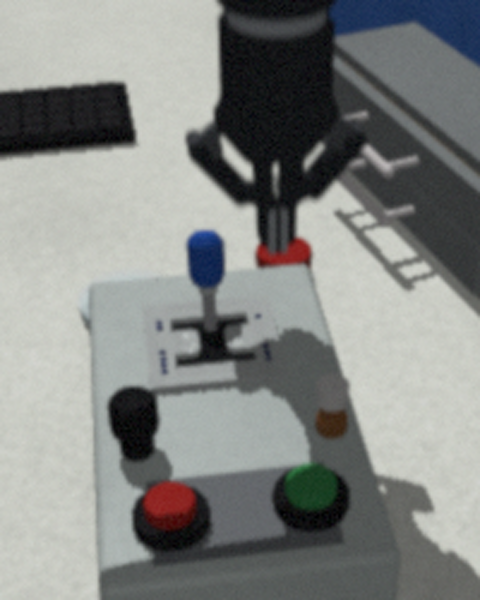

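Call:
move_arm(
  plan=[
    {"hand":1,"tx":0,"ty":0,"tz":-0.024,"twist":0},
    {"hand":1,"tx":0,"ty":0,"tz":-0.048,"twist":0},
    {"hand":1,"tx":0,"ty":-0.015,"tz":-0.048,"twist":0},
    {"hand":1,"tx":0,"ty":-0.03,"tz":-0.048,"twist":0},
    {"hand":1,"tx":0.008,"ty":-0.045,"tz":-0.048,"twist":0},
    {"hand":1,"tx":0.016,"ty":-0.054,"tz":-0.048,"twist":0},
    {"hand":1,"tx":0.018,"ty":-0.054,"tz":-0.048,"twist":0},
    {"hand":1,"tx":0.018,"ty":-0.054,"tz":-0.048,"twist":0},
  ],
)

```text
t: 5.35
eef_pos: [0.5763, 0.1475, 0.3114]
orientation: [[-0.002, 0.969, -0.247], [-0.0, -0.247, -0.969], [-1.0, -0.002, 0.001]]
wrist_force: [0.4, 0.0, 1.0]
finger_gap: -0.003
```

```bash

python3 -c "
from h import *
z('side','s5',(200,400,100,350),2.4); lever()
go(.002,.060,.138)"
```

```text
grip_center 0.67 fore/left [0.0018 0.042 ] z 0.147
t 5.45 cur fore/left [0.0025 0.0839] tipz 0.1396 d [ 0.0016 -0.0005  0.0239] twist -0.0002 q [ 0.03  0.09 -0.08  1.4  -0.    1.85] F [ 0.00317929 -0.33639338] -0.42 gap -0.002
```

View pics/s5z.png

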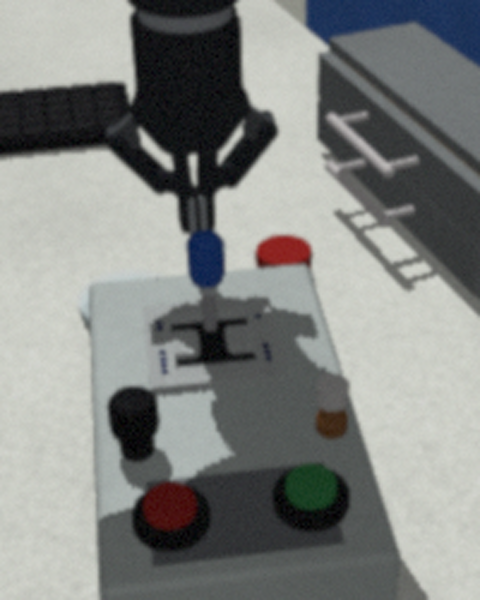

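Call:
move_arm(
  plan=[
    {"hand":1,"tx":0,"ty":0,"tz":0.01,"twist":0},
    {"hand":1,"tx":0,"ty":0,"tz":0.016,"twist":0},
    {"hand":1,"tx":0,"ty":0,"tz":0.021,"twist":0},
    {"hand":1,"tx":0,"ty":0,"tz":0.026,"twist":0},
    {"hand":1,"tx":0,"ty":0,"tz":0.031,"twist":0},
    {"hand":1,"tx":0,"ty":0,"tz":0.036,"twist":0},
    {"hand":1,"tx":0,"ty":0,"tz":0.041,"twist":0},
    {"hand":1,"tx":0,"ty":0,"tz":0.046,"twist":0},
  ],
)

```text
t: 6.12
eef_pos: [0.5654, 0.1023, 0.3127]
orientation: [[0.0, 0.969, -0.247], [-0.0, -0.247, -0.969], [-1.0, 0.0, 0.0]]
wrist_force: [-0.5, 2.0, 0.9]
finger_gap: -0.0
```

```bash

python3 -c "
from h import *
go(.002,.00,.138)
z('side','s6',(200,400,100,350),2.4); lever()"
```

```text
t 6.12 cur fore/left [0.0022 0.0375] tipz 0.1397 d [ 0.0017 -0.0002  0.0375] twist -0.0 q [-0.05  0.03 -0.15  1.39 -0.    1.77] F [-1.01344488  1.83525604] 0.89 gap -0.0
grip_center 0.91 fore/left [0.0018 0.0152] z 0.153
```

View pics/s6z.png

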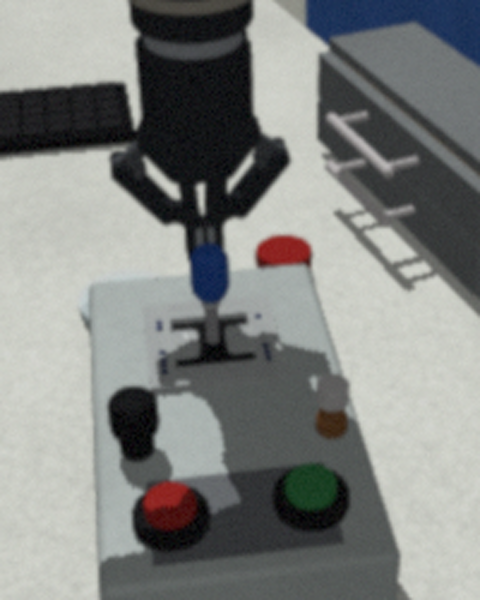

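Call:
move_arm(
  plan=[
    {"hand":1,"tx":0,"ty":0,"tz":0.006,"twist":0},
    {"hand":1,"tx":0,"ty":0,"tz":0.012,"twist":0},
    {"hand":1,"tx":0,"ty":0,"tz":0.018,"twist":0},
    {"hand":1,"tx":0,"ty":0,"tz":0.024,"twist":0},
    {"hand":1,"tx":0,"ty":0,"tz":0.029,"twist":0},
    {"hand":1,"tx":0,"ty":0,"tz":0.033,"twist":0},
    {"hand":1,"tx":0,"ty":0,"tz":0.036,"twist":0},
    {"hand":1,"tx":0,"ty":0,"tz":0.038,"twist":0},
  ],
)

```text
t: 6.88
eef_pos: [0.5559, 0.0656, 0.3124]
orientation: [[-0.001, 0.969, -0.248], [-0.0, -0.248, -0.969], [-1.0, -0.001, 0.0]]
wrist_force: [-0.6, 1.4, -1.6]
finger_gap: -0.001
```

```bash

python3 -c "
from h import *
go(.002,-.012,.138)
z('side','s7',(200,400,100,350),2.4); lever()"
```

```text
t 6.88 cur fore/left [ 0.0021 -0.0004] tipz 0.1394 d [ 0.0014 -0.0001  0.0116] twist -0.0003 q [-0.12 -0.02 -0.19  1.39 -0.    1.7 ] F [-0.93781646  1.25356594] -1.63 gap -0.001
grip_center 0.65 fore/left [ 0.0043 -0.0253] z 0.145
```

View pics/s7z.png

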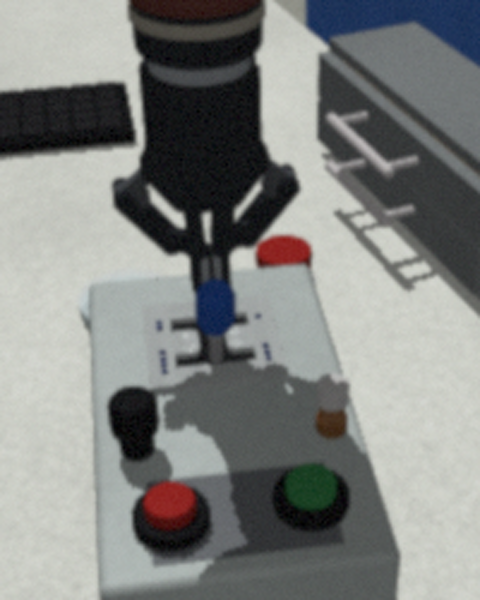

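Lever is nearly across, slightly on the forward side. I'll push the last millimetres slowly.

Call:
move_arm(
  plan=[
    {"hand":1,"tx":0,"ty":0,"tz":0.003,"twist":0},
    {"hand":1,"tx":0,"ty":0,"tz":0.005,"twist":0},
    {"hand":1,"tx":0,"ty":0,"tz":0.007,"twist":0},
    {"hand":1,"tx":0,"ty":0,"tz":0.0085,"twist":0},
    {"hand":1,"tx":0,"ty":0,"tz":0.0095,"twist":0},
    {"hand":1,"tx":0,"ty":0,"tz":0.01,"twist":0},
    {"hand":1,"tx":0,"ty":0,"tz":0.0105,"twist":0},
    {"hand":1,"tx":0,"ty":0,"tz":0.011,"twist":0},
  ],
)

```text
t: 7.65
eef_pos: [0.5534, 0.0557, 0.3125]
orientation: [[0.0, 0.969, -0.247], [0.001, -0.247, -0.969], [-1.0, -0.0, -0.001]]
wrist_force: [1.5, 6.7, -2.3]
finger_gap: -0.002
```

```bash

python3 -c "
from h import *
go(.002,-.012,.138)
z('side','s8',(200,400,100,350),2.4); lever()"
```

```text
t 7.65 cur fore/left [ 0.0021 -0.0106] tipz 0.1395 d [ 0.0015 -0.0001  0.0014] twist 0.0004 q [-0.14 -0.03 -0.2   1.39  0.    1.69] F [-0.24105257  6.89754034] -2.27 gap -0.002
grip_center 0.92 fore/left [ 0.0009 -0.0305] z 0.143
```

View pics/s8z.png

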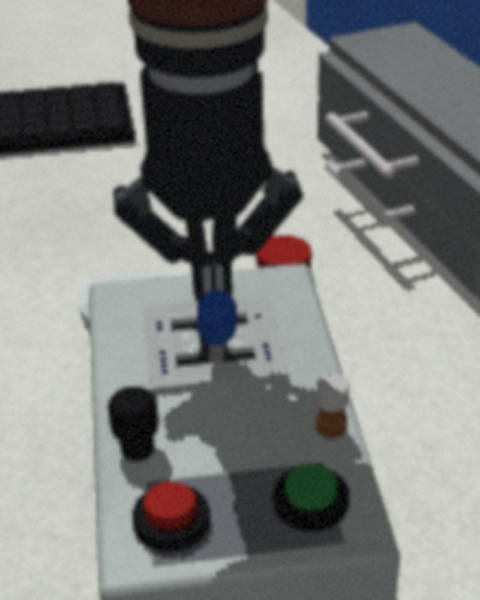

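6.9 N means the lever is on the right-hand stop. I'll go round behind it.

Call:
move_arm(
  plan=[
    {"hand":1,"tx":0,"ty":0,"tz":-0.01,"twist":0},
    {"hand":1,"tx":0,"ty":0,"tz":-0.022,"twist":0},
    {"hand":1,"tx":0,"ty":-0.01,"tz":-0.024,"twist":0},
    {"hand":1,"tx":0,"ty":-0.028,"tz":-0.024,"twist":0},
    {"hand":1,"tx":0,"ty":-0.046,"tz":-0.024,"twist":0},
    {"hand":1,"tx":0,"ty":-0.056,"tz":-0.024,"twist":0},
    {"hand":1,"tx":0,"ty":-0.056,"tz":-0.01,"twist":0},
    {"hand":1,"tx":0,"ty":-0.056,"tz":0.006,"twist":0},
  ],
)

```text
t: 8.42
eef_pos: [0.4973, 0.0646, 0.313]
orientation: [[0.001, 0.969, -0.245], [-0.001, -0.245, -0.969], [-1.0, 0.001, 0.001]]
wrist_force: [0.4, 0.4, 0.4]
finger_gap: 0.001
```

```bash

python3 -c "
from h import *
z('side','s9',(200,400,100,350),2.4); lever()
go(-.032,-.0365,.138)"
```

```text
grip_center 0.76 fore/left [-0.0008 -0.0302] z 0.146
t 8.52 cur fore/left [-0.0538 -0.0174] tipz 0.1401 d [0.0021 0.0218 0.0191] twist -0.0009 q [-0.14 -0.2  -0.36  1.41 -0.    1.69] F [ 0.1670881  -0.59993531] -0.05 gap -0.005
```

View pics/s9z.png

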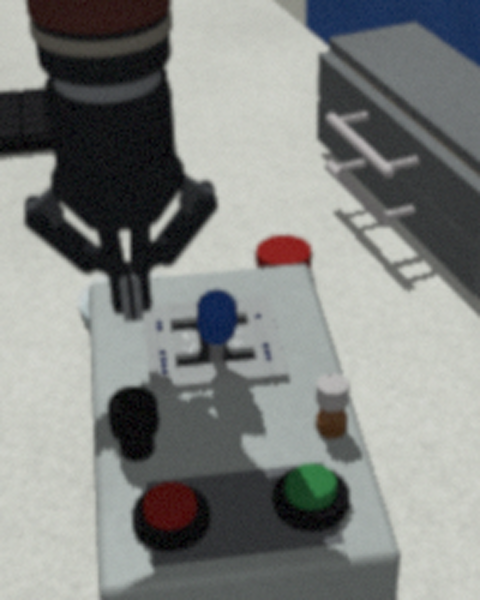

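Call:
move_arm(
  plan=[
    {"hand":1,"tx":0,"ty":0,"tz":0.008,"twist":0},
    {"hand":1,"tx":0,"ty":0.006,"tz":0.014,"twist":0},
    {"hand":1,"tx":0,"ty":0.014,"tz":0.014,"twist":0},
    {"hand":1,"tx":0,"ty":0.022,"tz":0.014,"twist":0},
    {"hand":1,"tx":0,"ty":0.028,"tz":0.014,"twist":0},
    {"hand":1,"tx":0,"ty":0.034,"tz":0.014,"twist":0},
    {"hand":1,"tx":0,"ty":0.039,"tz":0.014,"twist":0},
    {"hand":1,"tx":0,"ty":0.044,"tz":0.014,"twist":0},
  ],
)

```text
t: 9.18
eef_pos: [0.5374, 0.039, 0.3126]
orientation: [[-0.0, 0.969, -0.247], [-0.0, -0.247, -0.969], [-1.0, -0.0, 0.0]]
wrist_force: [-2.4, -0.2, 0.5]
finger_gap: -0.001
```

```bash

python3 -c "
from h import *
go(.006,-.0315,.138)
z('side','s10',(200,400,100,350),2.4); lever()"
```

```text
t 9.18 cur fore/left [-0.0093 -0.0308] tipz 0.1396 d [0.0015 0.0153 0.0007] twist 0.0002 q [-0.17 -0.08 -0.26  1.4  -0.    1.65] F [-2.29975943 -0.75062309] 0.53 gap -0.001
grip_center 0.86 fore/left [ 0.0169 -0.0342] z 0.143
grip_center 0.54 fore/left [ 0.0206 -0.0179] z 0.097
```

View pics/s10z.png

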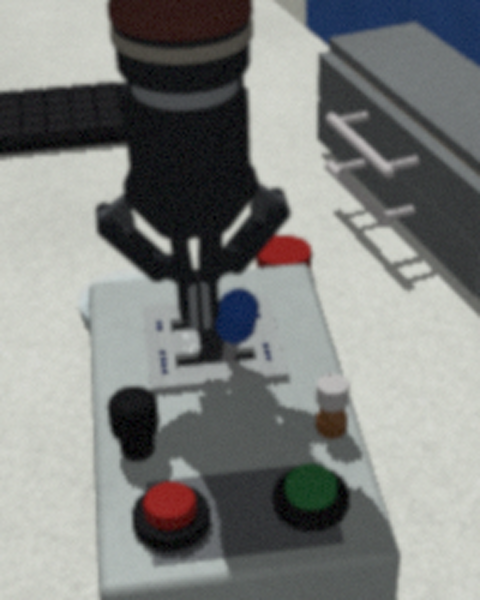

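Call:
move_arm(
  plan=[
    {"hand":1,"tx":0,"ty":0.003,"tz":0,"twist":0},
    {"hand":1,"tx":0,"ty":0.006,"tz":0,"twist":0},
    {"hand":1,"tx":0,"ty":0.009,"tz":0,"twist":0},
    {"hand":1,"tx":0,"ty":0.011,"tz":0,"twist":0},
    {"hand":1,"tx":0,"ty":0.013,"tz":0,"twist":0},
    {"hand":1,"tx":0,"ty":0.014,"tz":0,"twist":0},
    {"hand":1,"tx":0,"ty":0.015,"tz":0,"twist":0},
    {"hand":1,"tx":0,"ty":0.015,"tz":0,"twist":0},
  ],
)

```text
t: 9.95
eef_pos: [0.5514, 0.0352, 0.3127]
orientation: [[0.0, 0.969, -0.247], [-0.0, -0.247, -0.969], [-1.0, 0.0, 0.0]]
wrist_force: [-0.4, 0.2, -1.4]
finger_gap: 0.002
```

```bash

python3 -c "
from h import *
go(.01,-.0315,.138)
z('side','s11',(200,400,100,350),2.4); lever()"
```

```text
t 9.95 cur fore/left [ 0.0053 -0.031 ] tipz 0.1397 d [0.0017 0.0047 0.0005] twist -0.0 q [-0.17 -0.04 -0.21  1.39 -0.    1.65] F [-0.46148759  0.04985   ] -1.38 gap 0.002
grip_center 0.74 fore/left [ 0.0315 -0.0301] z 0.141
```

Not at the stop yet; continue.

Call:
move_arm(
  plan=[
    {"hand":1,"tx":0,"ty":0.001,"tz":0,"twist":0},
    {"hand":1,"tx":0,"ty":0.002,"tz":0,"twist":0},
    {"hand":1,"tx":0,"ty":0.003,"tz":0,"twist":0},
    {"hand":1,"tx":0,"ty":0.004,"tz":0,"twist":0},
    {"hand":1,"tx":0,"ty":0.0045,"tz":0,"twist":0},
    {"hand":1,"tx":0,"ty":0.005,"tz":0,"twist":0},
    {"hand":1,"tx":0,"ty":0.005,"tz":0,"twist":0},
    {"hand":1,"tx":0,"ty":0.005,"tz":0,"twist":0},
  ],
)

```text
t: 10.72
eef_pos: [0.5562, 0.034, 0.3127]
orientation: [[-0.0, 0.969, -0.247], [-0.0, -0.247, -0.969], [-1.0, 0.0, 0.0]]
wrist_force: [-1.7, 0.5, -0.6]
finger_gap: 0.003
```

```bash

python3 -c "
from h import *
go(.01,-.0315,.138)
z('side','s12',(200,400,100,350),2.4); lever()"
```

```text
t 10.72 cur fore/left [ 0.0102 -0.031 ] tipz 0.1397 d [ 0.0017 -0.0002  0.0005] twist -0.0001 q [-0.17 -0.02 -0.2   1.39 -0.    1.65] F [-1.80038898  0.10710011] -0.59 gap 0.003
grip_center 0.6 fore/left [ 0.035 -0.033] z 0.139
```

View pics/s12z.png

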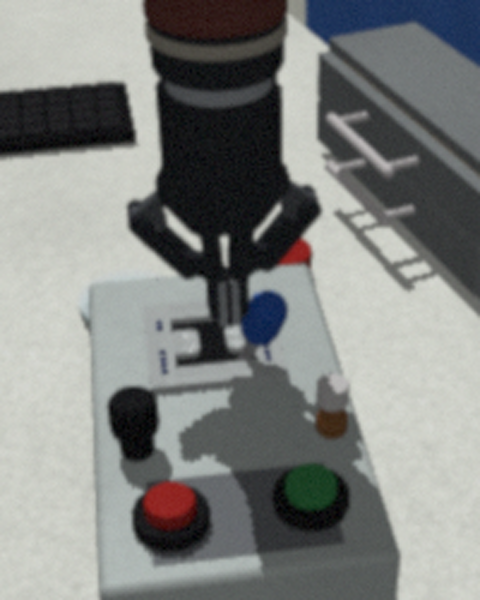

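Call:
move_arm(
  plan=[
    {"hand":1,"tx":0,"ty":0.0005,"tz":0,"twist":0},
    {"hand":1,"tx":0,"ty":0.001,"tz":0,"twist":0},
    {"hand":1,"tx":0,"ty":0.0015,"tz":0,"twist":0},
    {"hand":1,"tx":0,"ty":0.002,"tz":0,"twist":0},
    {"hand":1,"tx":0,"ty":0.0025,"tz":0,"twist":0},
    {"hand":1,"tx":0,"ty":0.003,"tz":0,"twist":0},
    {"hand":1,"tx":0,"ty":0.003,"tz":0,"twist":0},
    {"hand":1,"tx":0,"ty":0.003,"tz":0,"twist":0},
  ],
)

```text
t: 11.48
eef_pos: [0.5589, 0.0333, 0.3125]
orientation: [[-0.001, 0.969, -0.247], [0.0, -0.247, -0.969], [-1.0, -0.001, 0.0]]
wrist_force: [-3.3, 1.0, -0.7]
finger_gap: -0.002
```

```bash

python3 -c "
from h import *
go(.01,-.0315,.138)"
```

```text
t 11.48 cur fore/left [ 0.013 -0.031] tipz 0.1395 d [ 0.0015 -0.003   0.0005] twist 0.0 q [-0.17 -0.01 -0.19  1.39 -0.    1.65] F [-3.45130368  0.11357159] -0.72 gap -0.002
```

Call:
move_arm(
  plan=[
    {"hand":1,"tx":0,"ty":0.0005,"tz":0,"twist":0},
    {"hand":1,"tx":0,"ty":0.0008,"tz":0,"twist":0},
    {"hand":1,"tx":0,"ty":0.0011,"tz":0,"twist":0},
    {"hand":1,"tx":0,"ty":0.0014,"tz":0,"twist":0},
    {"hand":1,"tx":0,"ty":0.0017,"tz":0,"twist":0},
    {"hand":1,"tx":0,"ty":0.002,"tz":0,"twist":0},
    {"hand":1,"tx":0,"ty":0.002,"tz":0,"twist":0},
    {"hand":1,"tx":0,"ty":0.002,"tz":0,"twist":0},
  ],
)

```text
t: 12.15
eef_pos: [0.5604, 0.0329, 0.3123]
orientation: [[-0.002, 0.969, -0.247], [0.0, -0.247, -0.969], [-1.0, -0.002, 0.0]]
wrist_force: [-7.7, 2.2, 0.3]
finger_gap: 0.003
```

```bash

python3 -c "
from h import *
go(.01,-.0315,.138)"
```

```text
t 12.15 cur fore/left [ 0.0145 -0.0309] tipz 0.1393 d [ 0.0013 -0.0045  0.0005] twist 0.0001 q [-0.17 -0.01 -0.19  1.4  -0.    1.65] F [-8.03458376  0.21939843] 0.26 gap 0.003
```

8 N means it is fully home in slot 3. I'll back off, rise, and look from both cameras.

Call:
move_arm(
  plan=[
    {"hand":1,"tx":0,"ty":-0.006,"tz":0,"twist":0},
    {"hand":1,"tx":0,"ty":-0.018,"tz":0,"twist":0},
    {"hand":1,"tx":0,"ty":-0.03,"tz":0,"twist":0},
    {"hand":1,"tx":-0.02,"ty":-0.032,"tz":0,"twist":0},
    {"hand":1,"tx":-0.045,"ty":-0.032,"tz":0,"twist":0},
    {"hand":1,"tx":-0.07,"ty":-0.032,"tz":0,"twist":0},
    {"hand":1,"tx":-0.09,"ty":-0.032,"tz":0.02,"twist":0},
    {"hand":1,"tx":-0.09,"ty":-0.032,"tz":0.05,"twist":0},
  ],
)

```text
t: 12.82
eef_pos: [0.5185, -0.0071, 0.408]
orientation: [[0.009, 0.97, -0.244], [-0.002, -0.244, -0.97], [-1.0, 0.009, -0.0]]
wrist_force: [1.0, -0.3, 0.4]
finger_gap: -0.0
```

```bash

python3 -c "
from h import *
z('side','s13',(200,400,100,350),2.4); lever(); 
for l in ('accept_top','cancel_top','slot_3'):
  print(l,[(w('side',d['at']).round(4),round(d['confidence'],2)) for d in finder.landmark_of('side',l)])
reg=finder.regions_of('side','accept_top')
print([(r['pixels'].sum(),np.argwhere(r['pixels']).mean(0)) for r in reg], proj('side',[.5525,-.107,.1154]))
go(0,0,0)"
```

```text
grip_center 0.9 fore/left [ 0.0379 -0.0333] z 0.143
accept_top [(array([ 0.554 , -0.1085,  0.1129]), 0.56)]
cancel_top [(array([ 0.4666, -0.0898,  0.1144]), 0.73), (array([0.5812, 0.0252, 0.1407]), 0.54)]
slot_3 [(array([0.5701, 0.0463, 0.0959]), 0.85)]
[(np.int64(348), array([302.82471264, 329.17528736])), (np.int64(245), array([204.63265306, 318.31836735]))] [328.62393257 298.89873068]
t 13.12 cur fore/left [-0.0168 -0.0806] tipz 0.2296 d [ 0.2296  0.0167 -0.0806] twist 0.0001 q [-0.27 -0.15 -0.16  1.56  0.    1.55] F [0.11388279 1.20215776] -0.65 gap -0.002
```

View pics/s13z.png

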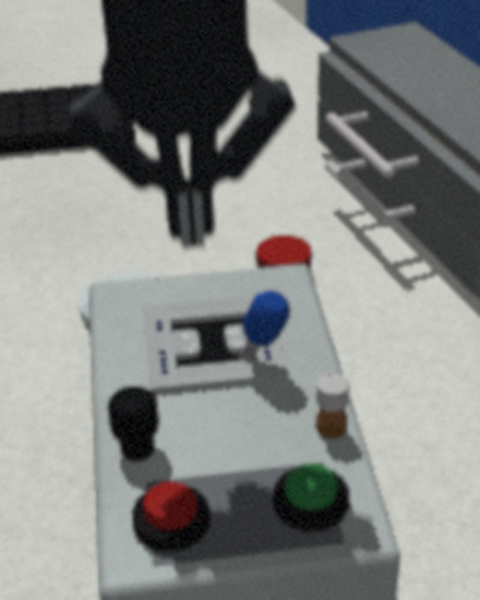

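Lever stands home in slot 3 (side-zoom 266,320). Now over to the green button.

Call:
move_arm(
  plan=[
    {"hand":1,"tx":0,"ty":0.015,"tz":0.022,"twist":0},
    {"hand":1,"tx":0,"ty":0.03,"tz":0.044,"twist":0},
    {"hand":1,"tx":0,"ty":0.045,"tz":0.066,"twist":0},
    {"hand":1,"tx":0,"ty":0.059,"tz":0.088,"twist":0},
    {"hand":1,"tx":0.025,"ty":0.059,"tz":0.088,"twist":0},
    {"hand":1,"tx":0.05,"ty":0.059,"tz":0.088,"twist":0},
    {"hand":1,"tx":0.075,"ty":0.059,"tz":0.088,"twist":0},
    {"hand":1,"tx":0.09,"ty":0.059,"tz":0.088,"twist":0},
  ],
)

```text
t: 13.78
eef_pos: [0.5527, -0.1067, 0.3094]
orientation: [[-0.003, 0.969, -0.247], [0.001, -0.247, -0.969], [-1.0, -0.003, -0.001]]
wrist_force: [-1.2, -0.4, -1.2]
finger_gap: -0.002
```

```bash

python3 -c "
from h import *
z('side','s14',(200,400,150,400),2.4); z('top','t14',(180,450,150,350),2.9)
go(.042,-.1688,.116)"
```

```text
t 13.88 cur fore/left [ 0.0411 -0.168 ] tipz 0.1362 d [0.0202 0.001  0.0008] twist 0.001 q [-0.42 -0.   -0.19  1.39  0.    1.4 ] F [-0.83341455 -0.14498928] 0.23 gap 0.001
```

View pics/s14z.png

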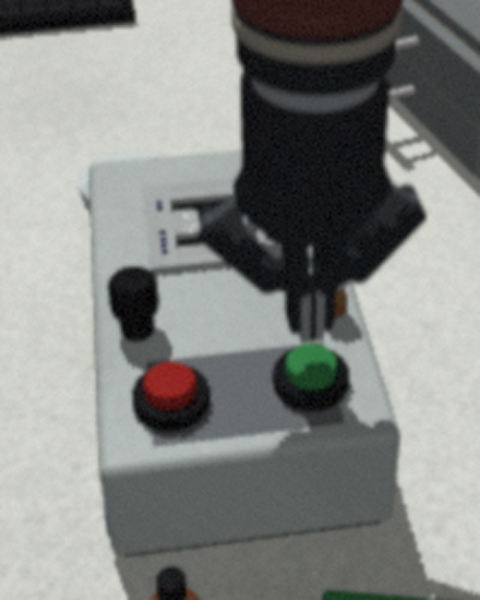

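View pics/t14z.png

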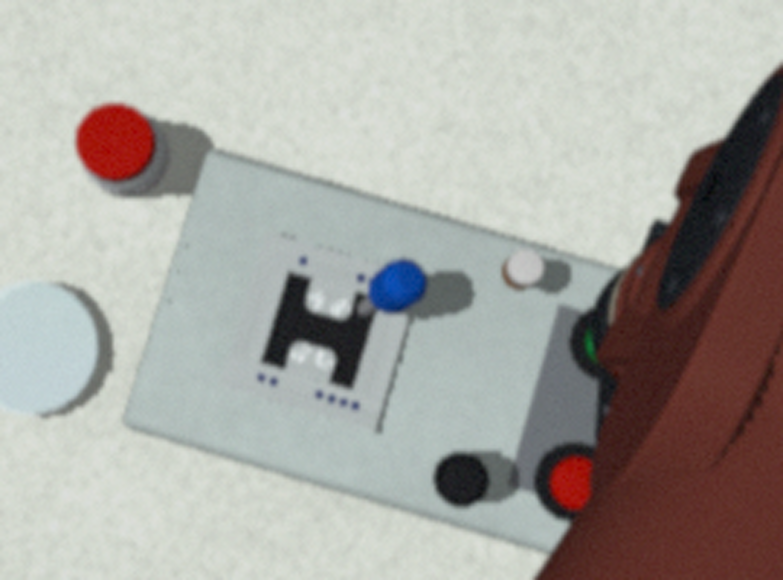

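Lever confirmed home from the top view; tips are centred over green. Press slowly.

Call:
move_arm(
  plan=[
    {"hand":1,"tx":0.008,"ty":0.001,"tz":0.001,"twist":0},
    {"hand":1,"tx":0.014,"ty":0.001,"tz":0.001,"twist":0},
    {"hand":1,"tx":0.017,"ty":0.001,"tz":0.001,"twist":0},
    {"hand":1,"tx":0.019,"ty":0.001,"tz":0.001,"twist":0},
    {"hand":1,"tx":0.021,"ty":0.001,"tz":0.001,"twist":0},
    {"hand":1,"tx":0.023,"ty":0.001,"tz":0.001,"twist":0},
    {"hand":1,"tx":0.024,"ty":0.001,"tz":0.001,"twist":0},
    {"hand":1,"tx":0.025,"ty":0.001,"tz":0.001,"twist":0},
  ],
)

```text
t: 14.55
eef_pos: [0.5538, -0.1089, 0.2878]
orientation: [[0.0, 0.969, -0.247], [-0.0, -0.247, -0.969], [-1.0, 0.0, 0.0]]
wrist_force: [-0.1, 0.8, -0.4]
finger_gap: 0.003
```

```bash

python3 -c "
from h import *
go(.042,-.1688,.116)"
```

```text
t 14.55 cur fore/left [ 0.0432 -0.17  ] tipz 0.1148 d [-0.0012 -0.0012 -0.0012] twist -0.0 q [-0.43  0.01 -0.22  1.35 -0.    1.39] F [-0.33030457  0.76150732] -0.41 gap 0.003
```

Call:
move_arm(
  plan=[
    {"hand":1,"tx":0.001,"ty":-0.001,"tz":-0.001,"twist":0},
    {"hand":1,"tx":0.002,"ty":-0.001,"tz":-0.001,"twist":0},
    {"hand":1,"tx":0.003,"ty":-0.001,"tz":-0.001,"twist":0},
    {"hand":1,"tx":0.004,"ty":-0.001,"tz":-0.001,"twist":0},
    {"hand":1,"tx":0.005,"ty":-0.001,"tz":-0.001,"twist":0},
    {"hand":1,"tx":0.006,"ty":-0.001,"tz":-0.001,"twist":0},
    {"hand":1,"tx":0.006,"ty":-0.001,"tz":-0.001,"twist":0},
    {"hand":1,"tx":0.006,"ty":-0.001,"tz":-0.001,"twist":0},
  ],
)

```text
t: 15.22
eef_pos: [0.5532, -0.1077, 0.282]
orientation: [[0.001, 0.969, -0.247], [-0.0, -0.247, -0.969], [-1.0, 0.001, 0.0]]
wrist_force: [-0.3, 0.1, 4.2]
finger_gap: 0.002
```

```bash

python3 -c "
from h import *
go(.042,-.1688,.116); z('side','s15',(200,400,150,400),2.4)"
```

```text
t 15.22 cur fore/left [ 0.0423 -0.169 ] tipz 0.109 d [-0.007  -0.0003 -0.0002] twist -0.0 q [-0.42  0.01 -0.23  1.34 -0.    1.4 ] F [-0.33304817  0.06412268] 4.2 gap 0.002
```

View pics/s15z.png

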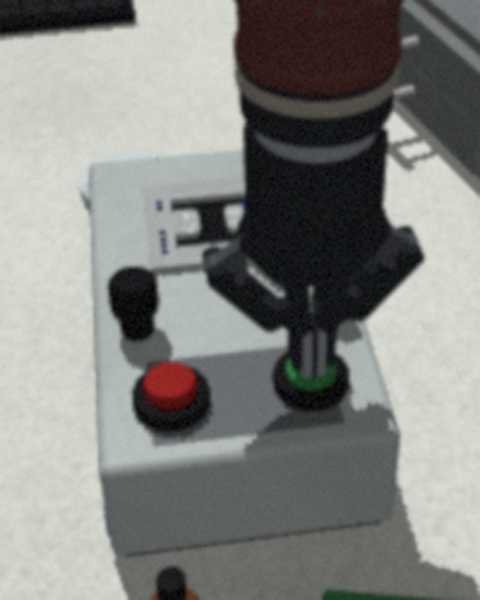

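Call:
move_arm(
  plan=[
    {"hand":1,"tx":0.0005,"ty":0,"tz":0,"twist":0},
    {"hand":1,"tx":0.001,"ty":0,"tz":0,"twist":0},
    {"hand":1,"tx":0.0014,"ty":0,"tz":0,"twist":0},
    {"hand":1,"tx":0.0018,"ty":0,"tz":0,"twist":0},
    {"hand":1,"tx":0.0021,"ty":0,"tz":0,"twist":0},
    {"hand":1,"tx":0.0024,"ty":0,"tz":0,"twist":0},
    {"hand":1,"tx":0.0024,"ty":0,"tz":0,"twist":0},
    {"hand":1,"tx":0.0024,"ty":0,"tz":0,"twist":0},
  ],
)

```text
t: 15.93
eef_pos: [0.5532, -0.1077, 0.2813]
orientation: [[0.001, 0.969, -0.247], [-0.001, -0.247, -0.969], [-1.0, 0.001, 0.001]]
wrist_force: [-4.4, -0.1, 17.6]
finger_gap: 0.001
```

```bash

python3 -c "
from h import *
go(.042,-.1688,.116)"
```

```text
t 15.93 cur fore/left [ 0.0423 -0.169 ] tipz 0.1083 d [-0.0077 -0.0003 -0.0002] twist 0.0001 q [-0.42  0.01 -0.23  1.33 -0.    1.4 ] F [-4.279844   -1.16119985] 17.64 gap 0.001
```

17.6 N against a hard stop: fully down. Release and rise.

Call:
move_arm(
  plan=[
    {"hand":1,"tx":-0.003,"ty":0,"tz":0,"twist":0},
    {"hand":1,"tx":-0.008,"ty":0,"tz":0,"twist":0},
    {"hand":1,"tx":-0.02,"ty":0,"tz":0,"twist":0},
    {"hand":1,"tx":-0.045,"ty":0,"tz":0,"twist":0},
    {"hand":1,"tx":-0.07,"ty":0,"tz":0,"twist":0},
    {"hand":1,"tx":-0.095,"ty":0,"tz":0,"twist":0},
    {"hand":1,"tx":-0.115,"ty":0,"tz":0,"twist":0},
    {"hand":1,"tx":-0.12,"ty":0,"tz":0,"twist":0},
  ],
)

```text
t: 16.6
eef_pos: [0.5533, -0.1077, 0.4032]
orientation: [[0.004, 0.969, -0.247], [-0.001, -0.247, -0.969], [-1.0, 0.004, 0.001]]
wrist_force: [1.0, 0.2, 1.4]
finger_gap: -0.001
```

```bash

python3 -c "
from h import *
go(.042,-.1688,.116); z('side','s16',(200,400,150,400),2.4); lever()
print([(w('side',d['at']).round(4),round(d['confidence'],2)) for d in finder.landmark_of('side','accept_top')])"
```

```text
t 16.6 cur fore/left [ 0.0424 -0.1689] tipz 0.2302 d [ 0.1142 -0.0008 -0.0002] twist 0.0001 q [-0.42 -0.01 -0.02  1.55  0.    1.4 ] F [0.91996228 0.47864897] 1.4 gap -0.001
grip_center 0.69 fore/left [ 0.0364 -0.0337] z 0.139
[(array([ 0.5514, -0.1086,  0.1135]), 0.88), (array([ 0.4277, -0.1967, -0.0037]), 0.36)]
```

View pics/s16z.png

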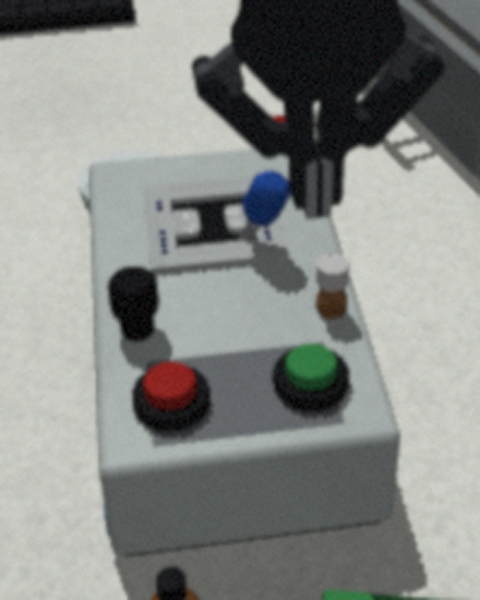

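The green button is back up (zoom 311,367), the lever is home (266,197), the bystanders are unmoved and the tool is clear. Handing in.

```bash
python3 -c "
from h import *
print(ticket.finish_job())"
```

```text
the job is handed in; nothing more can be done
None
```

The lever is in the third slot and the green button has been pressed and is back up. I handed the job in at about 16.7 s.

- **Lever:** With closed fingers I pushed it back to the cross passage, across to the right-hand stop (about 7 N), then forward to the end stop in slot 3 (about 8 N). It did not enter slot 4. In the last side picture the grip is about 36 mm forward and 34 mm right of the gate centre. That matches fully home, where the grip is about 37 mm each way, within the cameras' error of a few mm. The top view agreed.
- **Green button:** I pressed it to its hard stop, with a peak reading of about 18 N. That is more than the 5 N needed, but below the 40 N limit. It is back at its starting height in the last picture.
- **Everything else:** The red button was not touched. The vial and eyepiece stand where they were, and the tool was well clear at hand-in. I did not take a final measurement of the four bystanders on the table; the arm never went near them at table height.

One measurement disagreed slightly: my estimate of the gate centre was about 4–5 mm off sideways. I corrected for it using the grip positions and the contact forces.

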